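# Fit the keyed spindle to the polishing head and hold it home

### The arm

A 6-joint arm with a two-finger parallel gripper is mounted at the origin on the work surface. World frame = base frame: x ahead of the robot, y to its left, z up, the work surface at z = 0. Lengths are in m, angles in rad, forces in N, time in s.
With the tool pointing down it reaches from about 0.35 to 0.775 m from the base axis. Payload 7.3 kg.
Tool frame: the origin (TCP) lies on the centre line of the jaws, within the pads' length; the fingertips stand 14 mm ahead of it and the grasp point (between the pads) lies 5 mm behind it; z points along the fingers, y is the line along which they close (so a half turn about z gives the same grasp; the last joint's range is limited). The gripper opens to 92 mm and grips with 3 to 60 N. Pads are 19 mm wide; open, the fingers measure 130 mm over their backs; the gripper's body (75 mm by 190 mm) begins 47 mm behind the grasp point.
Start: joints at [0.984, 0.342, 1.524, -0, 1.275, -0.146], TCP at [0.224, 0.475, 0.241] pointing down, gripper open.
Joint ranges: [-2.53, 2.53], [-0.77, 2.02], [0.04, 2.7], [-1, 4.14], [0.28, 2.66], [-3.11, 3.11]. Speed limits (rad/s): [2.57, 2.57, 3.14, 3.14, 3.14, 3.14].

### API

Orientations are given as a 3x3 rotation matrix whose columns are the frame's x, y, z axes.
In Python, from rig import robot gives the robot as it stands.
- The arm moves only by the tool jog_arm, never from a script. Its argument "increments" is a list of rows, each an object with "dp": the shift along the tool's x, y, z normalised to -1 to 1, where 1 is 0.25 m, a list of three; "roll": the turn about the tool's z normalised to -1 to 1, where 1 is pi/2 rad. In form: [{"dp": [x, y, z], "roll": roll}, ...]. A call has 1 to 10 rows; each row is the pose to reach, as a shift and turn from the pose commanded when the call began, along the tool's axes at that moment; what a row does not reach only later rows make up. A row lasts 1/8 s, in which the tool goes at most 62.5 mm and 10.7 degrees, less where a joint would pass 70% of its speed; a pose out of reach is approached as far as the arm can. A call with a number of a shift or a turn outside -1 to 1 is refused whole. A call with a gripper value outside its range is refused whole. "jaw" is the opening, from 0 (shut) to 1 (fully open), set as the call begins (left out, the last holds). The fingers move at their own pace and stop on an object; "grip_force" is the grip in N (left out, the last holds). Time passes only in rows, so rows that repeat a pose let the fingers close. It gives the time, the measured TCP pose, the force, the opening and the grip force at its end, in the units of the state.
- robot.get_obs(): the state, without advancing time (a new reading comes with each control period).
- robot.grab_frame(name): name is "scene" or "top" or "wrist"; returns (picture, depth): 384x512x3 uint8, red, green, blue; 384x512 float32, m along the optical axis (not along the pixel's ray), 0 where there is no reading.
- robot.camera_params(name): a dict with "fovy" (degrees; the focal length in pixels is half the picture's height over the tangent of half this angle, whatever the lens; pixels are square), "cx", "cy" (the principal point, pixels), "xyz" and "orientation" of the camera in the world. Camera axes: x right, y down, z forward; pixel columns grow to the right and rows downward; lengths in m; the calibration is good to about 2 mm. A picture is of the moment at which its call begins: read the wrist's pose just before it. camera_params takes no time and is no camera call; for the wrist camera it gives the pose at the moment of the call.
- robot.sign_off(): hands the job in; it is judged then, once.
The state is a dict: "t": time; "q": joint angles; "dq": joint speeds; "joint_efforts": joint torques, N m; "tool_pos": TCP position; "eef_rot": TCP orientation; "contact_force": force on the tool from outside, world axes, zero at the start; "moment": the same for the moment, N m; "gripper_width": finger opening in m; "gripper_force": force on a finger pad.
Only numpy, scipy, OpenCV 4.12 (cv2) and the standard library are available. Lean on these libraries where they do the work, as an engineer would, in place of code of your own. Each camera call takes 0.05 s, during which the arm holds its last target. There are 200 camera calls.

### The job

Get the bench polishing head ready: drop the short steel pin end-down into the bore of its pulley hub, then take the keyed spindle from its wooden stand, push its nose into the same bore and turn it until the key slips into the keyway. Keep pushing against the spring until the collar sits flat on the hub, and finish while still gripping the spindle and holding it fully home, because the spring pushes it back out if you let go. Leave the tin, the saucer and the whetstone where they are.

Things in the scene. Friction and masses are not known exactly. Their poses are not given: they have to be found in the camera images.
- hub: upright steel pulley hub, fixed to the bench, does not turn. Origin at the centre of its underside on the bench, z up, x towards its keyway. Round foot 124 mm across, 10 mm thick; aluminium belt pulley 112 mm across, 18 to 42 mm up; then a plain sleeve 68 mm across up to the flat top face 98 mm above the bench. A bore runs down its axis, open at the top (see mouth)
- mouth (a point): centre of the bore in the hub's flat top face, 98 mm above the bench, axes as the hub. Bore 30 mm diameter, straight down. One keyway, a slot 10 mm wide along the whole bore on the +x side, reaches 22 mm from the axis; seen from above it is a notch in the mouth
- follower (a joint): spring follower, a flat brass disc at the bottom of the bore. 0 when up (76 mm below the mouth); grows in m as it is pressed down, at most 0.011. Starts to give at about 6.5 N, needs about 10 N at 0.008, its value when pin and spindle are in and the spindle is fully home
- pin: plain round steel pin, 24 mm diameter, 50 mm long, about 0.12 kg, slightly bevelled at both ends (3 mm at the foot), standing upright on the coaster. Origin at the centre of its lower end, z up along it. Dropped into the bore it rests on the follower, its top 26 mm below the mouth
- spindle: keyed steel spindle, about 0.25 kg, hanging upright in the stand by its collar. Origin on its axis at the collar's underside, z up, x towards its key. Below: shaft 27 mm diameter, 34 mm long, the last 7 mm tapering to 19 mm. Collar 56 mm across, z 0 to 7 mm. Fully home the collar lies on the hub's top face; the nose meets the pin 8 mm before that
- tab (a point): centre of the spindle's grip, an upright flat tab on the collar: 34 mm along x, 12 mm thick along y (pinch it across y), z 7 to 38 mm above the collar's underside; this point is at 22.5 mm. Axes as the spindle
- key (a point): middle of the spindle's key, 11 mm below the collar's underside and 17 mm out along x. The key is 7 mm wide, reaches 20.5 mm from the axis, and runs from the collar down 22 mm, so the last 12 mm of the nose have none; out of line it stops on the hub's top face 22 mm short of home. A rib 4 mm high on the collar's rim, above the key, shows its direction
- stand: wooden block 85 x 85 x 45 mm fixed to the bench, with an upright hole of 44 mm diameter, 41 mm deep, that the spindle hangs in, its collar on the block's top. Origin at the centre of its underside
- coaster: square black lacquered coaster with a gold rim, 100 x 100 x 8 mm, fixed to the bench; the pin stands about its middle. Origin at the centre of its underside
- tin: dented open tin case, 90 x 150 mm, its opened lid standing up to 110 mm, with three bone scrapers in it; leave alone. Origin at the centre of its underside
- saucer: cracked pale blue porcelain saucer, 130 mm across, 18 mm high; leave alone. Origin at the centre of its underside
- whetstone: dark grey whetstone in a wooden cradle, 75 x 200 x 38 mm; leave alone. Origin at the centre of its underside

How it is judged:
On the way, in this order (a step that is already met when the one before it is completed fails the run):
1. the pin stands in the bore on the follower, let go, with the spindle still away from the hub (horizontal distance between pin and hub below 0.007 m and height (world z) of pin below 0.027 m and angle between pin's own z axis and vertical below 0.2 rad and contact force between the fingers and pin below 0.1 N and horizontal distance between spindle and hub above 0.03 m), for 0.2 s.
2. the spindle's key has slipped into the keyway (horizontal distance between spindle and hub below 0.005 m and z of spindle in the frame of hub below 0.115 m and angle between the x axis of spindle and the x axis of hub, either way round below 0.25 rad), for 0.05 s.
At the end, for the whole second after the job is handed in: the pin is in the bore under the spindle, the spindle's key is in the keyway and its collar lies on the hub's top face within 1.8 mm, upright within 0.08 rad, the follower is pressed down more than 6 mm (about 8 mm when home), and the fingers still hold the spindle there, at rest (z of spindle in the frame of hub below 0.0998 m and horizontal distance between spindle and hub below 0.004 m and angle between the x axis of spindle and the x axis of hub, either way round below 0.25 rad and angle between spindle's own z axis and vertical below 0.08 rad and value of joint follower above 0.006 m and horizontal distance between pin and hub below 0.007 m and height (world z) of pin below 0.02 m and linear speed of spindle below 0.02 m/s and contact force between the fingers and spindle above 1 N); the arm keeps its last pose, push and grip.
It fails at once if the tin was moved more than 15 mm (distance of tin from where it was at the start of the episode above 0.015 m).
It fails at once if the saucer was moved more than 15 mm (distance of saucer from where it was at the start of the episode above 0.015 m).
It fails at once if the whetstone was moved more than 15 mm (distance of whetstone from where it was at the start of the episode above 0.015 m).
It also fails if it takes over 58 s, if anything falls off the work surface, if the arm or the gripper's body presses on something with over 40 N, if the wrist force passes 120 N, or if a joint passes its speed limit or range.

## Working session

There is one attempt and no reset: what is moved stays moved. The work goes in short steps, Python scripts to look and compute and a tool call to move; the robot and the scene stay as the last step left them, time stands still between calls to the robot, and variables do not carry over. Pictures are saved under pics/ and viewed, at most 10 in all, crops included, and the job is handed in when it is done.

Besides the shell and the picture viewer there is one more tool, called after ">>>" as name([rows], argument=value, ...), one row to a line, values as JSON. jog_arm: Moves the arm, as the interface text tells. Its arguments: {"type":"object","properties":{"increments":{"type":"array"},"jaw":{"type":"number"},"grip_force":{"type":"number"}},"required":["increments"]}

```bash
mkdir -p pics
cat > h.py <<'E'
import numpy as np, cv2
from rig import robot
def cam(n):
    p=robot.camera_params(n); f=192/np.tan(np.radians(p['fovy'])/2)
    return p,f,np.array(p['xyz']),np.array(p['orientation'])
def ray(n,u,v,z,c=None):
    p,f,o,R=c or cam(n)
    d=R@np.array([(u-p['cx'])/f,(v-p['cy'])/f,1]); return o+d*(z-o[2])/d[2]
def pts(n,depth,c=None):
    p,f,o,R=c or cam(n); v,u=np.mgrid[0:384,0:512]
    P=np.stack([(u-p['cx'])/f*depth,(v-p['cy'])/f*depth,depth],-1)
    return P@R.T+o
def save(n,name):
    c=cam(n); im,d=robot.grab_frame(n); cv2.imwrite(f'pics/{name}.png',im[:,:,::-1]); np.savez(f'pics/{name}.npz',im=im,d=d); return im,d,c
E
python3 - <<'E'
from h import *
o=robot.get_obs(); print(o)
for n in('top','scene'):
    im,d,c=save(n,n+'0'); print(n,c)
a,b=[cv2.imread(f'pics/{n}0.png') for n in('top','scene')]
cv2.imwrite('pics/both.png',cv2.resize(np.vstack([a,b]),(400,600)))
E
```

```text
{'t': 0.0, 'q': array([ 9.84024442e-01,  3.42722385e-01,  1.52502204e+00, -3.09294151e-05,
        1.27542012e+00, -1.46007279e-01]), 'dq': array([ 6.90975252e-04,  9.11331545e-04, -7.20805418e-04,  1.30035363e-04,
        1.47571165e-03, -6.62645635e-05]), 'joint_efforts': array([-1.62954784e-03, -4.31219566e+01, -2.44224733e+01,  7.16647971e-02,
        5.56956267e-02, -1.15626049e-04]), 'tool_pos': array([0.22375116, 0.474494  , 0.24004338]), 'eef_rot': array([[-9.04429490e-01,  4.26622295e-01, -8.45674558e-04],
       [ 4.26623087e-01,  9.04428541e-01, -1.32534339e-03],
       [ 1.99431169e-04, -1.55946393e-03, -9.99998764e-01]]), 'contact_force': array([ 0.08407678, -0.1047683 , -0.33268659]), 'moment': array([ 0.01904058, -0.02542141, -0.01675471]), 'gripper_force': 0.0, 'gripper_width': 0.09174422373009228}
top ({'fovy': 45.775719200263985, 'cx': 258.5639802237568, 'cy': 191.53976478303832, 'xyz': array([0.47124944, 0.01718797, 1.64890529]), 'orientation': array([[ 0.00375664, -0.99487076,  0.10108437],
       [-0.99996606, -0.00447857, -0.0069159 ],
       [ 0.00733314, -0.10105496, -0.99485382]])}, np.float64(454.79647340479994), array([0.47124944, 0.01718797, 1.64890529]), array([[ 0.00375664, -0.99487076,  0.10108437],
       [-0.99996606, -0.00447857, -0.0069159 ],
       [ 0.00733314, -0.10105496, -0.99485382]]))
scene ({'fovy': 50.48657953568221, 'cx': 256.1281122597355, 'cy': 192.36825200098616, 'xyz': array([1.10948556, 0.5980256 , 0.87011837]), 'orientation': array([[-0.77331312,  0.46334622, -0.43277836],
       [ 0.63394617,  0.55435313, -0.53926325],
       [-0.00995355, -0.69137753, -0.72242511]])}, np.float64(407.2218587788163), array([1.10948556, 0.5980256 , 0.87011837]), array([[-0.77331312,  0.46334622, -0.43277836],
       [ 0.63394617,  0.55435313, -0.53926325],
       [-0.00995355, -0.69137753, -0.72242511]]))
```

View pics/top0.png

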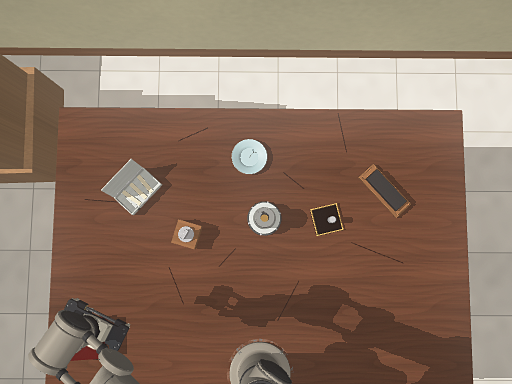

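View pics/scene0.png

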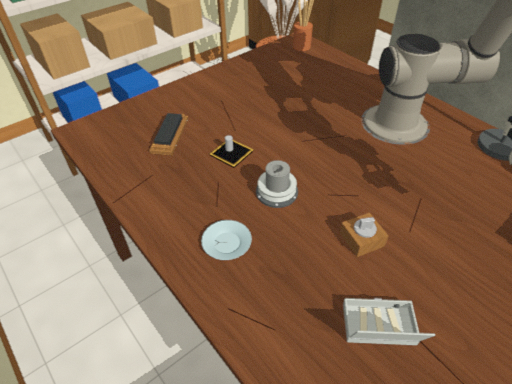

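The top view shows the hub at about (264,217), the pin at (332,219), the spindle and stand at (187,234), the tin at (132,187), the saucer at (250,156) and the whetstone at (385,190). The scene view agrees with this layout. Next I'll measure them from depth.

Run:
```python
from h import *
for n in('top','scene'):
    z=np.load(f'pics/{n}0.npz'); P=pts(n,z['d'])
    def rep(name,c,r,z0,z1):
        m=(np.hypot(P[...,0]-c[0],P[...,1]-c[1])<r)&(P[...,2]>z0)&(P[...,2]<z1)
        Q=P[m]; (x,y),rad=cv2.minEnclosingCircle((Q[:,:2]*1000).astype(np.float32)) if len(Q) else ((0,0),0)
        print(n,name,m.sum(),Q.mean(0).round(4) if len(Q) else '',round(x,1),round(y,1),round(rad,1))
    h=ray('top',264,217,.098);p=ray('top',332,219,.058);s=ray('top',187,234,.06)
    print(h,p,s)
    rep('hubtop',h,.06,.092,.104); rep('pulley',h,.08,.036,.048)
    rep('pintop',p,.04,.05,.066); rep('collar',s,.06,.0485,.056); rep('tab',s,.05,.075,.09); rep('standtop',s,.08,.04,.047)
```

```text
[ 0.54168471 -0.01245102  0.098     ] [ 0.53748042 -0.25118101  0.058     ] [0.48327739 0.25425659 0.06      ]
top hubtop 221 [ 0.5411 -0.014   0.0974] 542.2 -13.8 33.7
top pulley 381 [ 0.5417 -0.0142  0.0416] 542.7 -13.8 55.2
top pintop 36 [ 0.5375 -0.2512  0.0571] 537.5 -251.4 11.3
top collar 176 [0.4851 0.2598 0.0514] 483.4 261.0 54.0
top tab 36 [0.4839 0.2604 0.082 ] 484.8 261.7 16.6
top standtop 254 [0.484  0.2601 0.0439] 484.8 260.8 58.8
[ 0.54168471 -0.01245102  0.098     ] [ 0.53748042 -0.25118101  0.058     ] [0.48327739 0.25425659 0.06      ]
scene hubtop 292 [ 0.5438 -0.0095  0.0976] 541.8 -11.2 34.7
scene pulley 403 [0.554  0.0018 0.042 ] 541.9 -11.6 55.7
scene pintop 41 [ 0.5396 -0.2483  0.0571] 538.7 -249.5 11.5
scene collar 192 [0.4896 0.2672 0.052 ] 474.5 260.9 37.5
scene tab 66 [0.4846 0.2633 0.082 ] 482.5 261.5 17.9
scene standtop 530 [0.49   0.2666 0.0447] 484.5 263.2 59.3
```

```bash
cat >> h.py <<'E'
def to(p,yaw=None):
    """units to reach TCP p; yaw = desired world angle of tool y (mod pi)"""
    o=robot.get_obs(); R=o['eef_rot']; dp=R.T@(np.array(p)-o['tool_pos'])/.25
    y=np.arctan2(R[1,1],R[0,1]); s=f"t {o['t']:.2f} tcp {o['tool_pos'].round(4)} yaw {y:.3f} dp {dp.round(4)} F {o['contact_force'].round(1)} w {o['gripper_width']:.4f} q6 {o['q'][5]:.2f}"
    if yaw is not None:
        d=(yaw-y+np.pi/2)%np.pi-np.pi/2; s+=f" roll {-d/(np.pi/2):.4f}"
    print(s)
E
python3 - <<'E'
from h import *
p,f,o,R=cam('wrist'); ob=robot.get_obs(); T=ob['eef_rot']
print(f,p['cx'],p['cy'],T.T@(o-ob['tool_pos']),T.T@R)
to([.484,.261,.30])
E
```

```text
271.9087053123117 249.44782356719102 188.07509239342608 [ 0.0717441  -0.00020431 -0.1438695 ] [[-6.83543076e-04 -9.63483823e-01 -2.67765672e-01]
 [ 9.99999247e-01 -3.85598121e-04 -1.16529131e-03]
 [ 1.01948938e-03 -2.67766266e-01  9.63483361e-01]]
t 0.10 tcp [0.2238 0.4745 0.2401] yaw 1.130 dp [-1.3057 -0.3287 -0.2394] F [ 0.9  1.1 -0.7] w 0.0918 q6 -0.15
```

>>> jog_arm([
  {"dp": [-0.5,-0.12,-0.24],"roll": 0},
  {"dp": [-1,-0.33,-0.24],"roll": 0},
  {"dp": [-1,-0.33,-0.24],"roll": 0},
  {"dp": [-1,-0.33,-0.24],"roll": 0},
  {"dp": [-1,-0.33,-0.24],"roll": 0},
])

```text
t: 0.72
tool_pos: [0.417, 0.2911, 0.3009]
eef_rot: [[-0.903, 0.43, 0.001], [0.43, 0.903, -0.0], [-0.001, -0.0, -1.0]]
contact_force: [-0.7, -0.2, -0.8]
gripper_width: 0.0917
gripper_force: 0.0
```

>>> jog_arm([
  {"dp": [-0.3,0,0],"roll": 0},
  {"dp": [-0.3,0,0],"roll": 0},
  {"dp": [-0.3,0,0],"roll": 0},
  {"dp": [-0.3,0,0],"roll": 0},
])

```text
t: 1.23
tool_pos: [0.4816, 0.2622, 0.3006]
eef_rot: [[-0.905, 0.426, -0.001], [0.426, 0.905, 0.0], [0.001, -0.0, -1.0]]
contact_force: [0.5, 0.1, 1.0]
gripper_width: 0.0917
gripper_force: 0.0
```

Run:
```python
from h import *
im,d,c=save('wrist','w_sp'); to([.542,-.0127,.30])
P=pts('wrist',d,c); Q=P[(P[...,2]>.04)&(P[...,2]<.0485)&(np.hypot(P[...,0]-.484,P[...,1]-.261)<.08)]
print('stand',cv2.minAreaRect((Q[:,:2]*1000).astype(np.float32)))
for a,b in((.049,.054),(.054,.0585),(.07,.078),(.08,.09)):
    Q=P[(P[...,2]>a)&(P[...,2]<b)&(np.hypot(P[...,0]-.484,P[...,1]-.261)<.05)]
    if len(Q): print(a,len(Q),Q.mean(0),cv2.minAreaRect((Q[:,:2]*1000).astype(np.float32)),cv2.minEnclosingCircle((Q[:,:2]*1000).astype(np.float32)))
```

```text
t 1.27 tcp [0.4816 0.2624 0.3008] yaw 1.132 dp [-0.6868 -0.893   0.0029] F [-0. -0. -0.] w 0.0921 q6 -0.77
stand ((483.0777282714844, 260.7349853515625), (85.25267791748047, 85.22259521484375), 73.82835388183594)
0.049 860 [0.48108118 0.2615999  0.05203223] ((483.1072998046875, 260.9311828613281), (54.64031219482422, 54.266265869140625), 20.397052764892578) ((482.9998779296875, 260.7108154296875), 27.770278930664062)
0.054 22 [0.49379775 0.25528045 0.05596578] ((484.3113708496094, 261.0151672363281), (22.438331604003906, 51.123382568359375), 40.528907775878906) ((486.2467041015625, 262.88507080078125), 25.835538864135742)
0.07 5 [0.46879153 0.26984737 0.07568621] ((468.46575927734375, 269.2845153808594), (9.601723670959473, 0.5332651138305664), 61.51618957519531) ((468.70013427734375, 269.1573486328125), 4.800961971282959)
0.08 211 [0.48253058 0.26110304 0.08282024] ((483.1363830566406, 260.72418212890625), (11.80752182006836, 33.62434005737305), 60.254119873046875) ((483.7461853027344, 262.1112060546875), 16.98171043395996)
```

View pics/w_sp.png

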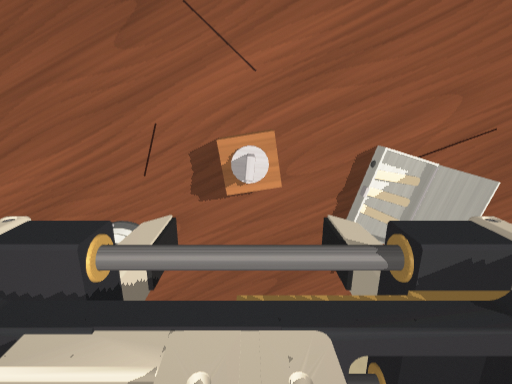

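The wrist view shows the spindle at pixel (250,164), with its tab running nearly up and down in the image, and the tin to the right. Next is the hub.

>>> jog_arm([
  {"dp": [-0.35,-0.45,0],"roll": 0},
  {"dp": [-0.69,-0.89,0],"roll": 0},
  {"dp": [-0.69,-0.89,0],"roll": 0},
  {"dp": [-0.69,-0.89,0],"roll": 0},
  {"dp": [-0.69,-0.89,0],"roll": 0},
  {"dp": [-0.69,-0.89,0],"roll": 0},
  {"dp": [-0.69,-0.89,0],"roll": 0},
])

```text
t: 2.15
tool_pos: [0.5434, -0.0119, 0.3009]
eef_rot: [[-0.905, 0.426, 0.0], [0.426, 0.905, 0.001], [0.0, 0.001, -1.0]]
contact_force: [-0.0, 0.7, 0.4]
gripper_width: 0.0915
gripper_force: 0.0
```

Run:
```python
from h import *
z=np.load('pics/w_sp.npz')
im,d,c=save('wrist','w_hub'); to([.538,-.2505,.30])
P=pts('wrist',d,c); xy=P[...,:2]; r=np.hypot(P[...,0]-.542,P[...,1]+.0127)
Q=P[(P[...,2]>.092)&(r<.05)]; print('top',len(Q),Q.mean(0),cv2.minEnclosingCircle((Q[:,:2]*1000).astype(np.float32)))
Q=P[(P[...,2]>.036)&(P[...,2]<.047)&(r<.08)]; print('pulley',cv2.minEnclosingCircle((Q[:,:2]*1000).astype(np.float32)))
# top face, rectified onto z=.098, 0.2mm/px
p,f,o,R=c; g=np.mgrid[-40:40:.2,-40:40:.2]; W=np.stack([.542+g[0]/1e3,-.0127+g[1]/1e3,np.full(g[0].shape,.098)],-1)
C=(W-o)@R; u=C[...,0]/C[...,2]*f+p['cx']; v=C[...,1]/C[...,2]*f+p['cy']
rec=cv2.remap(im,u.astype(np.float32),v.astype(np.float32),cv2.INTER_CUBIC)
cv2.imwrite('pics/rec_hub.png',cv2.resize(rec[:,:,::-1],(600,600))); np.savez('pics/rec',u=u,v=v)
dd=cv2.remap(d,u.astype(np.float32),v.astype(np.float32),cv2.INTER_NEAREST)
```

```text
t 2.20 tcp [ 0.5434 -0.0116  0.301 ] yaw 1.132 dp [-0.3865 -0.874   0.0033] F [-0.3  0.2  0.2] w 0.0921 q6 -1.29
top 41631 [ 0.52137696 -0.00622153  0.37459672] ((541.9816284179688, -12.688763618469238), 49.9940299987793)
pulley ((541.8374633789062, -13.91754150390625), 55.29677963256836)
```

View pics/rec_hub.png

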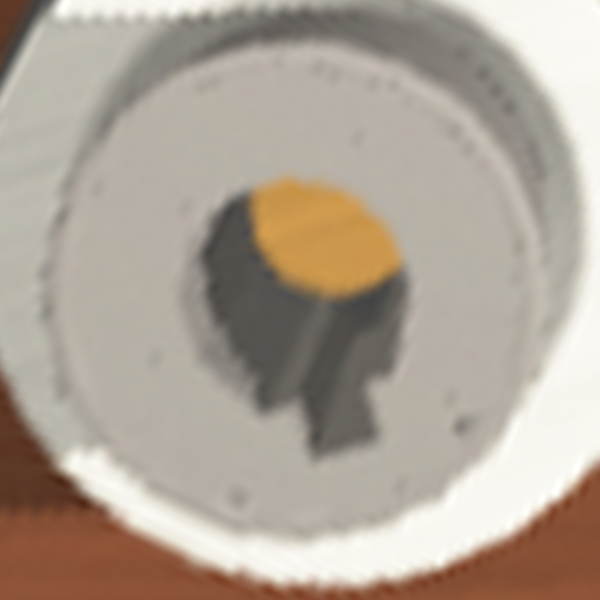

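The rectified hub mouth (x down, y right, 7.5 px/mm) has the face centre near (300,289). The keyway notch ends near (348,448), so it points about 17–20° from world x. I'll refine both numerically.

Run:
```python
from h import *
z=np.load('pics/w_hub.npz'); im,d=z['im'],z['d']; z2=np.load('pics/rec.npz'); u,v=z2['u'],z2['v']
c=cam('wrist'); P=pts('wrist',d,c); r=np.hypot(P[...,0]-.542,P[...,1]+.0127)
m=(P[...,2]>.092)&(P[...,2]<.104)&(r<.05); Q=P[m]; print('face',len(Q),Q.mean(0),cv2.minEnclosingCircle((Q[:,:2]*1000).astype(np.float32)))
rec=cv2.remap(im,u.astype(np.float32),v.astype(np.float32),cv2.INTER_CUBIC)
g=rec.astype(int); face=(g.min(2)>135)&(g.max(2)-g.min(2)<40); 
X,Y=np.mgrid[-40:40:.2,-40:40:.2]; hole=(~face)&(np.hypot(X+1,Y)<26)
n,l,s,_=cv2.connectedComponentsWithStats(cv2.morphologyEx(hole.astype(np.uint8),cv2.MORPH_OPEN,np.ones((5,5))))
k=1+np.argmax(s[1:,4]); M=(l==k).astype(np.uint8); ct=max(cv2.findContours(M,0,1)[0],key=len)[:,0,:].astype(float)
pt=np.stack([ct[:,1]*.2-40,ct[:,0]*.2-40],1) # x,y mm rel
from scipy.optimize import least_squares
ctr=np.array([-1.5,0]); 
for it in range(5):
    a=np.degrees(np.arctan2(*(pt-ctr).T[::-1])); s_=pt[np.abs(a-18)>30]
    R=least_squares(lambda q:np.hypot(s_[:,0]-q[0],s_[:,1]-q[1])-q[2],[*ctr,15],loss='soft_l1',f_scale=.3); ctr=R.x[:2]
print('bore',R.x,'world',.542+R.x[0]/1e3,-.0127+R.x[1]/1e3, 'res',np.abs(R.fun).mean())
far=pt[np.hypot(*(pt-ctr).T)>17.5]; w=far.mean(0)-ctr; print('key',np.hypot(*w),np.degrees(np.arctan2(w[1],w[0])),np.hypot(*(far-ctr).T).max())
# rib
z=np.load('pics/w_sp.npz');
```

```text
face 1621 [ 0.54014549 -0.01302204  0.09773886] ((541.65283203125, -13.416788101196289), 33.91321563720703)
bore [-1.30464618 -0.21399118 14.89496771] world 0.5406953538165155 -0.012913991178596092 res 0.5877303247624033
key 20.670791396040922 16.57196619300902 22.679895198105434
```

>>> jog_arm([
  {"dp": [-0.2,-0.45,0],"roll": 0},
  {"dp": [-0.38,-0.87,0],"roll": 0},
  {"dp": [-0.38,-0.87,0],"roll": 0},
  {"dp": [-0.38,-0.87,0],"roll": 0},
  {"dp": [-0.38,-0.87,0],"roll": 0},
  {"dp": [-0.38,-0.87,0],"roll": 0},
  {"dp": [-0.38,-0.87,0],"roll": 0},
])

```text
t: 3.08
tool_pos: [0.5373, -0.2485, 0.301]
eef_rot: [[-0.905, 0.424, 0.0], [0.424, 0.905, 0.0], [-0.0, 0.0, -1.0]]
contact_force: [0.2, -0.6, -0.2]
gripper_width: 0.0918
gripper_force: 0.0
```

Run:
```python
from h import *
im,d,c=save('wrist','w_pin'); P=pts('wrist',d,c); r=np.hypot(P[...,0]-.538,P[...,1]+.2505)
m=(P[...,2]>.053)&(P[...,2]<.064)&(r<.03); Q=P[m]; print('pin',len(Q),Q.mean(0),cv2.minEnclosingCircle((Q[:,:2]*1000).astype(np.float32)))
x,y=cv2.minEnclosingCircle((Q[:,:2]*1000).astype(np.float32))[0]
to([x/1e3,y/1e3,.045])
```

```text
pin 210 [ 0.5372276  -0.25231217  0.05781616] ((537.54150390625, -252.53488159179688), 11.878037452697754)
t 3.12 tcp [ 0.5373 -0.2487  0.3011] yaw 1.132 dp [-0.0069 -0.0138  1.0243] F [-0.4 -0.8  0.1] w 0.0915 q6 -1.70
```

>>> jog_arm([
  {"dp": [-0.007,-0.014,0.2],"roll": 0},
  {"dp": [-0.007,-0.014,0.45],"roll": 0},
  {"dp": [-0.007,-0.014,0.7],"roll": 0},
  {"dp": [-0.007,-0.014,0.9],"roll": 0},
  {"dp": [-0.007,-0.014,1],"roll": 0},
  {"dp": [-0.007,-0.014,1],"roll": 0},
  {"dp": [-0.007,-0.014,1],"roll": 0},
])

```text
t: 4.0
tool_pos: [0.538, -0.2543, 0.0522]
eef_rot: [[-0.905, 0.426, 0.002], [0.426, 0.905, -0.001], [-0.002, -0.0, -1.0]]
contact_force: [0.7, -0.8, 0.4]
gripper_width: 0.0917
gripper_force: 0.0
```

>>> jog_arm([
  {"dp": [0,0,0.024],"roll": 0},
  {"dp": [0,0,0.024],"roll": 0},
])

```text
t: 4.25
tool_pos: [0.5372, -0.2544, 0.0452]
eef_rot: [[-0.904, 0.427, 0.001], [0.427, 0.904, -0.0], [-0.001, 0.0, -1.0]]
contact_force: [-0.4, -0.4, 0.2]
gripper_width: 0.0917
gripper_force: 0.0
```

>>> jog_arm([
  {"dp": [0,0,0],"roll": 0},
  {"dp": [0,0,0],"roll": 0},
  {"dp": [0,0,0],"roll": 0},
  {"dp": [0,0,0],"roll": 0},
  {"dp": [0,0,0],"roll": 0},
  {"dp": [0,0,0],"roll": 0},
  {"dp": [0,0,0],"roll": 0},
  {"dp": [0,0,0],"roll": 0},
], jaw=0, grip_force=25)

```text
t: 5.25
tool_pos: [0.5371, -0.2544, 0.0447]
eef_rot: [[-0.904, 0.427, 0.0], [0.427, 0.904, -0.0], [-0.0, 0.0, -1.0]]
contact_force: [0.6, -0.4, 0.8]
gripper_width: 0.0239
gripper_force: 24.7
```

>>> jog_arm([
  {"dp": [0,0,-0.2],"roll": 0},
  {"dp": [0,0,-0.4],"roll": 0},
  {"dp": [0,0,-0.6],"roll": 0},
  {"dp": [0.15,0.3,-0.6],"roll": 0},
  {"dp": [0.3,0.6,-0.6],"roll": 0},
  {"dp": [0.4,0.85,-0.6],"roll": 0},
  {"dp": [0.4,0.88,-0.6],"roll": 0},
  {"dp": [0.4,0.88,-0.6],"roll": 0},
  {"dp": [0.4,0.88,-0.6],"roll": 0},
])

```text
t: 6.38
tool_pos: [0.5403, -0.0131, 0.1946]
eef_rot: [[-0.905, 0.426, -0.0], [0.426, 0.905, -0.0], [0.0, -0.001, -1.0]]
contact_force: [0.5, -1.3, -1.2]
gripper_width: 0.0233
gripper_force: 24.7
```

Run:
```python
from h import *
to([.541,-.0133,.125])
im,d,c=save('wrist','w_place'); cv2.imwrite('pics/w_place_c.png',cv2.resize(im[:,:,::-1],(768,576)))
```

```text
t 6.38 tcp [ 0.5403 -0.0131  0.1946] yaw 1.131 dp [-0.0028  0.0005  0.2782] F [ 0.5 -1.3 -1.2] w 0.0233 q6 -1.30
```

View pics/w_place_c.png

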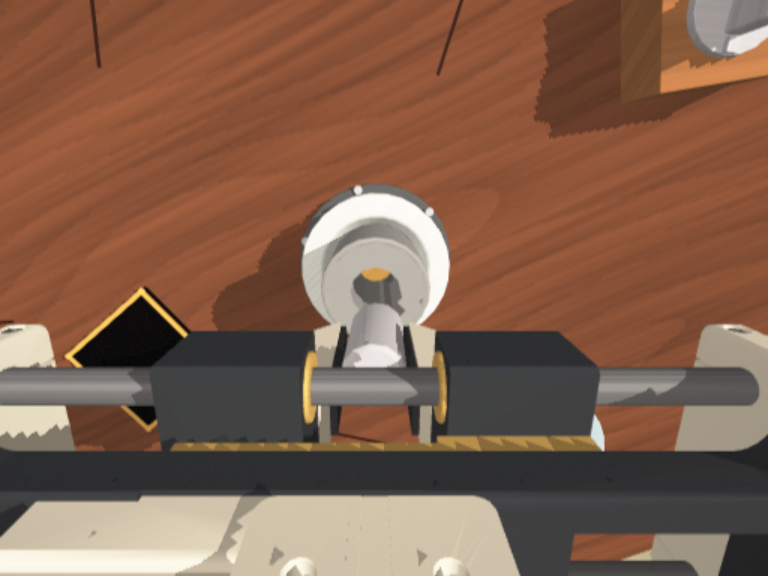

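The pin is held upright at (375,335), just above the hub bore at (375,285). I'll lower it slowly, checking force.

>>> jog_arm([
  {"dp": [-0.002,0,0.1],"roll": 0},
  {"dp": [-0.002,0,0.2],"roll": 0},
  {"dp": [-0.002,0,0.22],"roll": 0},
  {"dp": [-0.002,0,0.24],"roll": 0},
  {"dp": [-0.002,0,0.25],"roll": 0},
  {"dp": [-0.002,0,0.26],"roll": 0},
])

```text
t: 7.18
tool_pos: [0.5413, -0.0131, 0.1302]
eef_rot: [[-0.904, 0.427, 0.001], [0.427, 0.904, -0.0], [-0.001, 0.0, -1.0]]
contact_force: [0.8, 0.6, -0.7]
gripper_width: 0.0234
gripper_force: 24.7
```

>>> jog_arm([
  {"dp": [0,0,0.01],"roll": 0},
  {"dp": [0,0,0.02],"roll": 0},
  {"dp": [0,0,0.03],"roll": 0},
  {"dp": [0,0,0.03],"roll": 0},
])

```text
t: 7.68
tool_pos: [0.5408, -0.0129, 0.122]
eef_rot: [[-0.904, 0.427, -0.0], [0.427, 0.904, 0.0], [0.0, -0.0, -1.0]]
contact_force: [0.2, -0.3, -0.9]
gripper_width: 0.0237
gripper_force: 24.7
```

>>> jog_arm([
  {"dp": [0,0,0.02],"roll": 0},
  {"dp": [0,0,0.02],"roll": 0},
])

```text
t: 7.92
tool_pos: [0.5406, -0.0129, 0.1168]
eef_rot: [[-0.904, 0.427, -0.001], [0.427, 0.904, 0.0], [0.001, -0.0, -1.0]]
contact_force: [-0.4, 0.5, -1.5]
gripper_width: 0.0233
gripper_force: 24.7
```

>>> jog_arm([
  {"dp": [0,0,0],"roll": 0},
  {"dp": [0,0,0],"roll": 0},
  {"dp": [0,0,0],"roll": 0},
  {"dp": [0,0,0],"roll": 0},
  {"dp": [0,0,0],"roll": 0},
  {"dp": [0,0,0],"roll": 0},
], jaw=0.6)

```text
t: 8.68
tool_pos: [0.5409, -0.013, 0.1172]
eef_rot: [[-0.904, 0.427, 0.0], [0.427, 0.904, 0.0], [0.0, 0.0, -1.0]]
contact_force: [-0.9, -0.0, -0.4]
gripper_width: 0.0552
gripper_force: 0.0
```

>>> jog_arm([
  {"dp": [0,0,-0.1],"roll": 0},
  {"dp": [0,0,-0.3],"roll": 0},
  {"dp": [0,0,-0.5],"roll": 0},
  {"dp": [0,0,-0.7],"roll": 0},
  {"dp": [0,0,-0.74],"roll": 0},
  {"dp": [0,0,-0.74],"roll": 0},
  {"dp": [0,0,-0.74],"roll": 0},
])

```text
t: 9.55
tool_pos: [0.5402, -0.0129, 0.3003]
eef_rot: [[-0.904, 0.427, -0.003], [0.427, 0.904, 0.001], [0.003, -0.001, -1.0]]
contact_force: [-0.4, 0.8, 0.3]
gripper_width: 0.055
gripper_force: 0.0
```

Run:
```python
from h import *
im,d,c=save('wrist','w_after'); to([.4831,.2608,.30],1.0516)
p,f,o,R=c; w=(np.array([.541,-.013,.09])-o)@R; u,v=w[:2]/w[2]*f+[p['cx'],p['cy']]; u,v=int(u),int(v); print(u,v)
A=cv2.resize(im[v-40:v+40,u-40:u+40,::-1],(400,400),interpolation=cv2.INTER_CUBIC)
P=pts('wrist',d,c); r=np.hypot(P[...,0]-.541,P[...,1]+.0133); Q=P[(r<.014)&(P[...,2]<.09)]; print(np.histogram(Q[:,2],bins=np.arange(0,.1,.01)))
# spindle crop: rib
im=np.load('pics/w_sp.npz')['im']; B=cv2.resize(im[124:204,210:290,::-1],(400,400),interpolation=cv2.INTER_CUBIC)
cv2.imwrite('pics/ab.png',np.hstack([A,B]))
```

```text
t 9.60 tcp [ 0.5402 -0.0129  0.3003] yaw 1.130 dp [0.6738 0.8927 0.0028] F [-0.5  0.2 -0.4] w 0.0551 q6 -1.30 roll 0.0499
250 169
(array([  0,   0,   8,   0,   0,   1,   4, 193,   0]), array([0.  , 0.01, 0.02, 0.03, 0.04, 0.05, 0.06, 0.07, 0.08, 0.09]))
```

View pics/ab.png

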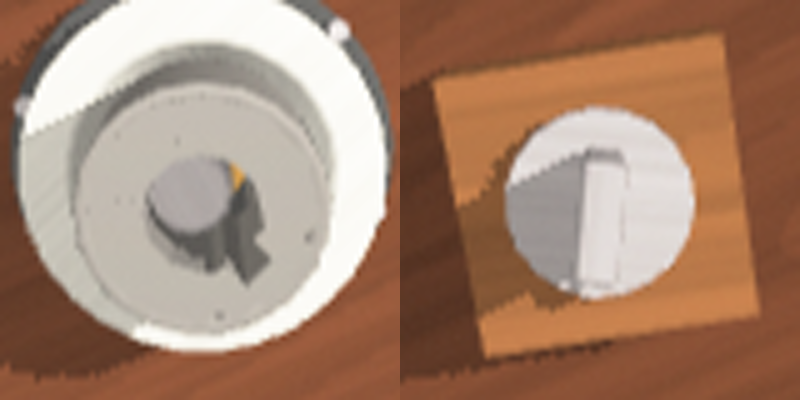

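The left crop shows the pin in the bore with its top about 72 mm up. The right crop shows the spindle, with the rib faintly visible at the lower end of the tab (575,285). I'll confirm the rib side from depth.

Run:
```python
from h import *
z=np.load('pics/w_sp.npz'); p,f,o,R=cam('wrist'); ob=robot.get_obs(); T=ob['eef_rot']
Rc=T.T@R; oc=T.T@(o-ob['tool_pos'])
y=1.132; T0=np.array([[-np.sin(y),np.cos(y),0],[np.cos(y),np.sin(y),0],[0,0,-1]]); t0=np.array([.4816,.2624,.3008])
P=pts('wrist',z['d'],(p,f,t0+T0@oc,T0@Rc)); C=np.array([.4831,.2608]); D=P[...,:2]-C; r=np.hypot(D[...,0],D[...,1]); a=np.degrees(np.arctan2(D[...,1],D[...,0]))
for lo,hi in((-60,0),(120,180)):
    m=(r>.019)&(r<.028)&(a>lo)&(a<hi)&(P[...,2]>.0535)&(P[...,2]<.08)
    print(lo,[(round(x*1e3,1),round(q),round(k*1e3,1)) for x,q,k in zip(r[m],a[m],P[m][:,2])][:40])
```

```text
-60 [(np.float64(23.6), -37, np.float64(57.2)), (np.float64(23.4), -34, np.float64(57.2)), (np.float64(23.5), -30, np.float64(56.0)), (np.float64(23.5), -26, np.float64(55.7)), (np.float64(25.6), -36, np.float64(55.3)), (np.float64(25.0), -33, np.float64(56.9)), (np.float64(24.7), -30, np.float64(57.3)), (np.float64(24.8), -26, np.float64(56.6)), (np.float64(25.0), -23, np.float64(55.7)), (np.float64(27.0), -36, np.float64(55.7)), (np.float64(26.6), -33, np.float64(56.4)), (np.float64(26.4), -30, np.float64(56.5)), (np.float64(26.6), -26, np.float64(55.7)), (np.float64(26.4), -23, np.float64(56.2))]
120 [(np.float64(26.6), 165, np.float64(53.7)), (np.float64(26.4), 175, np.float64(53.8)), (np.float64(24.7), 156, np.float64(53.5)), (np.float64(23.3), 153, np.float64(53.7)), (np.float64(22.2), 164, np.float64(53.8)), (np.float64(22.0), 133, np.float64(53.7))]
```

>>> jog_arm([
  {"dp": [0.17,0.22,0],"roll": 0.05},
  {"dp": [0.34,0.45,0],"roll": 0.05},
  {"dp": [0.5,0.68,0],"roll": 0.05},
  {"dp": [0.67,0.89,0],"roll": 0.05},
  {"dp": [0.67,0.89,0],"roll": 0.05},
  {"dp": [0.67,0.89,0],"roll": 0.05},
  {"dp": [0.67,0.89,0],"roll": 0.05},
])

```text
t: 10.48
tool_pos: [0.4843, 0.259, 0.3013]
eef_rot: [[-0.868, 0.496, -0.001], [0.496, 0.868, -0.001], [0.001, -0.002, -1.0]]
contact_force: [-0.0, -0.2, 0.3]
gripper_width: 0.055
gripper_force: 0.0
```

Run:
```python
from h import *
to([.4831,.2608,.0685],1.0516)
```

```text
t 10.47 tcp [0.4843 0.259  0.3013] yaw 1.051 dp [0.0073 0.0054 0.9314] F [-0.  -0.2  0.3] w 0.0550 q6 -0.70 roll -0.0002
```

>>> jog_arm([
  {"dp": [0.007,0.005,0.22],"roll": 0},
  {"dp": [0.007,0.005,0.45],"roll": 0},
  {"dp": [0.007,0.005,0.68],"roll": 0},
  {"dp": [0.007,0.005,0.84],"roll": 0},
  {"dp": [0.007,0.005,0.9],"roll": 0},
  {"dp": [0.007,0.005,0.925],"roll": 0},
  {"dp": [0.007,0.005,0.925],"roll": 0},
  {"dp": [0.007,0.005,0.925],"roll": 0},
])

```text
t: 11.48
tool_pos: [0.4843, 0.2619, 0.0724]
eef_rot: [[-0.868, 0.496, 0.003], [0.496, 0.868, 0.001], [-0.002, 0.002, -1.0]]
contact_force: [0.5, 0.2, 0.1]
gripper_width: 0.0553
gripper_force: 0.0
```

Run:
```python
from h import *
to([.4831,.2608,.0685],1.0516)
```

```text
t 11.47 tcp [0.4843 0.2619 0.0724] yaw 1.051 dp [ 0.0021 -0.0065  0.0158] F [0.5 0.2 0.1] w 0.0553 q6 -0.69 roll -0.0001
```

>>> jog_arm([
  {"dp": [0,0,0],"roll": 0},
  {"dp": [0,0,0],"roll": 0},
  {"dp": [0,0,0],"roll": 0},
  {"dp": [0,0,0],"roll": 0},
  {"dp": [0,0,0],"roll": 0},
  {"dp": [0,0,0],"roll": 0},
  {"dp": [0,0,0],"roll": 0},
], jaw=0, grip_force=50)

```text
t: 12.35
tool_pos: [0.4834, 0.2616, 0.071]
eef_rot: [[-0.868, 0.496, -0.0], [0.496, 0.868, 0.0], [0.0, -0.0, -1.0]]
contact_force: [-0.2, 0.5, -0.9]
gripper_width: 0.0116
gripper_force: 50.0
```

>>> jog_arm([
  {"dp": [0,0,-0.1],"roll": 0},
  {"dp": [0,0,-0.3],"roll": 0},
  {"dp": [0,0,-0.5],"roll": 0},
  {"dp": [-0.15,-0.17,-0.5],"roll": -0.1},
  {"dp": [-0.3,-0.34,-0.5],"roll": -0.2},
  {"dp": [-0.45,-0.5,-0.5],"roll": -0.3},
  {"dp": [-0.6,-0.67,-0.5],"roll": -0.4},
  {"dp": [-0.745,-0.84,-0.5],"roll": -0.5},
  {"dp": [-0.745,-0.84,-0.5],"roll": -0.53},
  {"dp": [-0.745,-0.84,-0.5],"roll": -0.53},
])

```text
t: 13.6
tool_pos: [0.5406, -0.0136, 0.1954]
eef_rot: [[-0.952, -0.306, -0.001], [-0.306, 0.952, 0.0], [0.001, 0.001, -1.0]]
contact_force: [0.4, 1.6, -2.8]
gripper_width: 0.012
gripper_force: 50.0
```

>>> jog_arm([
  {"dp": [0,0,0],"roll": 0},
  {"dp": [0,0,0],"roll": 0},
])

```text
t: 13.85
tool_pos: [0.5408, -0.0123, 0.1959]
eef_rot: [[-0.951, -0.309, -0.0], [-0.309, 0.951, 0.0], [0.0, 0.0, -1.0]]
contact_force: [0.3, 0.6, -1.9]
gripper_width: 0.0118
gripper_force: 50.0
```

Run:
```python
from h import *
to([.541,-.0133,.165],1.885); im,d,c=save('wrist','w_in'); cv2.imwrite('pics/w_in_c.png',im[:,:,::-1])
```

```text
t 13.85 tcp [ 0.5408 -0.0123  0.1959] yaw 1.885 dp [ 0.0004 -0.0042  0.1237] F [ 0.3  0.6 -1.9] w 0.0118 q6 -2.05 roll -0.0002
```

View pics/w_in_c.png

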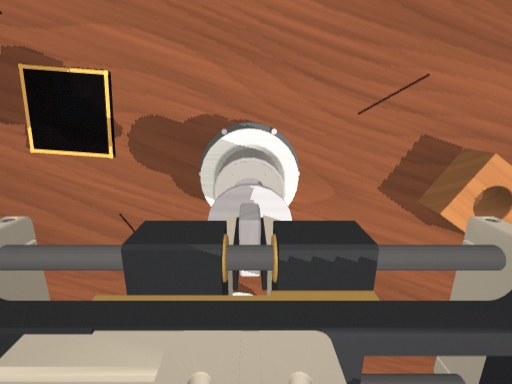

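The spindle is held upright over the hub at (250,205), with its stand now empty. I'll lower it in stages.

>>> jog_arm([
  {"dp": [0,-0.003,0.08],"roll": 0},
  {"dp": [0,-0.003,0.13],"roll": 0},
  {"dp": [0,-0.003,0.15],"roll": 0},
  {"dp": [0,-0.003,0.165],"roll": 0},
  {"dp": [0,-0.003,0.18],"roll": 0},
  {"dp": [0,-0.003,0.185],"roll": 0},
  {"dp": [0,-0.003,0.185],"roll": 0},
])

```text
t: 14.78
tool_pos: [0.5412, -0.0138, 0.1498]
eef_rot: [[-0.951, -0.308, 0.0], [-0.308, 0.951, -0.0], [-0.0, -0.0, -1.0]]
contact_force: [0.9, -0.2, -2.1]
gripper_width: 0.0117
gripper_force: 50.0
```

>>> jog_arm([
  {"dp": [0,0,0.008],"roll": 0},
  {"dp": [0,0,0.016],"roll": 0},
  {"dp": [0,0,0.024],"roll": 0},
  {"dp": [0,0,0.03],"roll": 0},
  {"dp": [0,0,0.03],"roll": 0},
])

```text
t: 15.4
tool_pos: [0.5411, -0.0138, 0.142]
eef_rot: [[-0.951, -0.308, -0.0], [-0.308, 0.951, 0.0], [0.0, 0.0, -1.0]]
contact_force: [-0.2, -0.3, -1.8]
gripper_width: 0.0117
gripper_force: 50.0
```

>>> jog_arm([
  {"dp": [0,0,0.01],"roll": 0},
  {"dp": [0,0,0.02],"roll": 0},
  {"dp": [0,0,0.03],"roll": 0},
  {"dp": [0,0,0.04],"roll": 0},
  {"dp": [0,0,0.045],"roll": 0},
  {"dp": [0,0,0.045],"roll": 0},
])

```text
t: 16.15
tool_pos: [0.5413, -0.0138, 0.1314]
eef_rot: [[-0.951, -0.308, 0.001], [-0.308, 0.951, -0.0], [-0.001, -0.0, -1.0]]
contact_force: [0.3, -0.0, 2.2]
gripper_width: 0.0113
gripper_force: 50.0
```

>>> jog_arm([
  {"dp": [0,0,0.006],"roll": 0},
  {"dp": [0,0,0.012],"roll": 0},
  {"dp": [0,0,0.018],"roll": 0},
  {"dp": [0,0,0.022],"roll": 0},
  {"dp": [0,0,0.022],"roll": 0},
])

```text
t: 16.77
tool_pos: [0.5413, -0.0138, 0.1256]
eef_rot: [[-0.951, -0.308, 0.001], [-0.308, 0.951, -0.0], [-0.001, -0.0, -1.0]]
contact_force: [-1.3, 0.6, 5.8]
gripper_width: 0.0115
gripper_force: 50.0
```

>>> jog_arm([
  {"dp": [0,0,0.004],"roll": 0},
  {"dp": [0,0,0.008],"roll": 0},
  {"dp": [0,0,0.008],"roll": 0},
  {"dp": [0,0,0.008],"roll": 0},
])

```text
t: 17.27
tool_pos: [0.5414, -0.0138, 0.1239]
eef_rot: [[-0.951, -0.308, 0.001], [-0.308, 0.951, -0.0], [-0.001, -0.0, -1.0]]
contact_force: [-1.8, 0.5, 7.3]
gripper_width: 0.0116
gripper_force: 50.0
```

>>> jog_arm([
  {"dp": [0,0,0.004],"roll": 0},
  {"dp": [0,0,0.004],"roll": 0},
  {"dp": [0,0,0.004],"roll": 0},
])

```text
t: 17.65
tool_pos: [0.5414, -0.0138, 0.1239]
eef_rot: [[-0.951, -0.308, 0.001], [-0.308, 0.951, -0.0], [-0.001, -0.001, -1.0]]
contact_force: [-4.6, -0.7, 16.1]
gripper_width: 0.0116
gripper_force: 50.0
```

>>> jog_arm([
  {"dp": [0,0,0.001],"roll": 0},
  {"dp": [0,0,0.001],"roll": 0},
  {"dp": [0,0,0.001],"roll": 0},
  {"dp": [0,0,0.001],"roll": 0},
])

```text
t: 18.15
tool_pos: [0.5414, -0.0138, 0.1239]
eef_rot: [[-0.951, -0.308, 0.002], [-0.308, 0.951, -0.0], [-0.001, -0.001, -1.0]]
contact_force: [-4.4, 0.7, 16.2]
gripper_width: 0.0117
gripper_force: 50.0
```

Run:
```python
from h import *
im,d,c=save('wrist','w_end'); to([.541,-.0133,.124]); P=pts('wrist',d,c); r=np.hypot(P[...,0]-.541,P[...,1]+.0133)
Q=P[(r<.034)&(P[...,2]>.09)&(P[...,2]<.116)]; print(len(Q),np.histogram(Q[:,2],bins=np.arange(.09,.118,.002)))
```

```text
t 18.20 tcp [ 0.5414 -0.0138  0.1239] yaw 1.884 dp [ 0.0008  0.0024 -0.0004] F [-4.4  0.1 17.4] w 0.0116 q6 -2.05
3438 (array([  55,   42,  104,  914,  218,   58,  162, 1624,   95,   23,   29,
         46,   68]), array([0.09 , 0.092, 0.094, 0.096, 0.098, 0.1  , 0.102, 0.104, 0.106,
       0.108, 0.11 , 0.112, 0.114, 0.116]))
```

The collar's top is at about 105 mm and the hub face at about 97.5 mm, a difference of 7 mm, which is the collar's thickness. The spindle is fully home.

```bash
python3 -c "
from rig import robot
print(robot.sign_off())"
```

```text
the job is handed in; nothing more can be done
None
```

The job is handed in: the pin is in the bore, and the gripper is holding the keyed spindle fully home against the spring with its collar on the hub face; the hand-in returned no verdict.

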